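# Find the free vent flap on the test kiln and push it open

### The arm

A 7-joint arm with a two-finger parallel gripper is mounted at the origin on the work surface. World frame = base frame: x ahead of the robot, y to its left, z up, the work surface at z = 0. Lengths are in m, angles in rad, forces in N, time in s.
With the tool pointing down it reaches from about 0.4 to 0.85 m from the base axis. Payload 6.9 kg.
Tool frame: the origin (TCP) lies at the very end of the fingers, on their centre line; the grasp point (between the pads) lies 19 mm behind it (grasp_offset is the distance from the TCP to the grasp point, in m); z points along the fingers, x is the direction in which the jaws open and shut, and the axes are right-handed (so a half turn about z gives the same grasp; the last joint's range is limited). The gripper opens to 85 mm and grips with 20 to 120 N. Pads are 22 mm wide; open, the fingers measure 114 mm over their backs; the gripper's body (76 mm by 85 mm) begins 54 mm behind the grasp point. The pads swing forward as they close: fully open they stand 13 mm farther back than shut.
Start: joints at [-1.206, 0.507, -0.238, 1.5, 0.126, 1.149, -0.155], TCP at [0.16, 0.604, 0.231] pointing down, gripper open.
Joint ranges: [-3.08, 3.08], [-0.24, 2.05], [-1.43, 1.35], [0, 2.5], [-1.52, 4.66], [0.17, 1.96], [-2.89, 2.89]. Speed limits (rad/s): [2.39, 2.39, 3.14, 3.14, 3.14, 3.14, 3.14].

### API

Orientations are given as a unit quaternion [x, y, z, w].
In Python, from bench import * gives the robot as it stands. Calls block until the motion is done:
- movep(position, orientation): joint-space move of the TCP to a pose.
- movel(position, attitude=None, feed=0.15, stop_force=None): straight line of the TCP; attitude=None keeps the orientation; feed is the mean speed in m/s. With stop_force (N) it stops when the force on the tool has changed by that much, and returns True; else False.
- set_joints(angles): joint-space move.
- command_gripper(opening, grasp_force=None): opening from 0.0 (shut) to 1.0 (fully open); grasp_force is the grip in N (None keeps the last); returns when the fingers have stopped.
- hold(seconds).
- ik(position, orientation): joint angles nearest the present ones, or None.
- read_state(): the state.
- capture(name): name is "scene" or "top" or "wrist"; returns (picture, depth): 384x512x3 uint8, blue, green, red; 384x512 float32, m along the optical axis (not along the pixel's ray), 0 where there is no reading.
- calibration(name): a dict with "fov_y" (degrees; the focal length in pixels is half the picture's height over the tangent of half this angle, whatever the lens; pixels are square), "cx", "cy" (the principal point, pixels), "T" (4x4, takes a point from camera to world coordinates); the wrist camera has in their place "tool_from_camera" (4x4, takes a point from camera to tool coordinates, whose origin is the TCP and whose axes are the tool frame's). Camera axes: x right, y up, looking along -z (the intrinsics and any distortion apply to the point x, -y, -z); pixel columns grow to the right and rows downward; lengths in m; the calibration is good to about 2 mm. A picture is of the moment at which its call begins: read the wrist's pose just before it. calibration takes no time and is no camera call.
A pose or a line that the arm cannot do raises MotionError and nothing moves.
- finish_job(): hands the job in, once; it reports no verdict.
Trained networks look in the newest picture that a camera, given by its name, has taken for a name from the list of things; names that differ only in an ending like _2 or _b are one class to them, and where a whole thing is asked for, a point or a joint stands for the part that bears it (a point fixed in the world has none). Each returns a list of dicts, best first, with "p" (0 to 1); they miss things now and then, are a little off and sometimes report something else, mostly with a low value. They report only what shows in the picture. A call takes as long as a camera call.
- trace(camera, target): "pixels" (384x512 bool, what is visible of it) and "position" ([column, row] in pixels, amid what is visible of it).
- mark_of(camera, target): "position" ([column, row] in pixels: a listed point, or the origin of a listed thing).
The state is a dict: "t": time; "joints": joint angles; "joint_velocities": joint speeds; "tau": joint torques, N m; "ee_pos": TCP position; "eef_rot": TCP orientation; "contact_force": force on the tool from outside, world axes, zero at the start; "wrist_torque": the same for the moment, N m; "gripper_width": opening from 0.0 (shut) to 1.0 (fully open).
Only numpy, scipy, OpenCV 4.12 (cv2) and the standard library are available. Lean on these libraries where they do the work, as an engineer would, in place of code of your own. Each camera call takes 0.05 s, during which the arm holds its last target. There are 200 camera calls.

### The job

Three of the four vent flaps in the test kiln's roof are chocked shut. Press lightly on the yellow end of each flap until you find the one that rocks, then push that one all the way open and leave it standing open. Only press and push with the fingertips: do not force the chocked flaps, and do not pick up or disturb the cups, moulds and other ware around.

Things in the scene. Friction and masses are not known exactly. Their poses are not given: they have to be found in the camera images.
- kiln: fixed bench test kiln: hollow sheet-steel box 346 (its x) x 261 (its y) x 150 mm high, at some yaw; origin at the centre of its underside; x points from its slotted front (robot side) to its rear, y to its left. Four identical flaps, two rows of two, lie in its flat roof, with a 70 mm ledge behind. Under a free flap it is empty for 110 mm down.
- flap_1 (a joint): tilt of the front left flap (rad): 0 shut and flush, stop at 0.9 wide open, growing as its front, yellow end goes down into the kiln and its rear rises. A chocked flap (three of the four, different each time) is springy: it gives 3 mm at 20 N on the mark and 6 mm at most, then is rigid. The free one turns against friction alone (0.2 N m, some 4 N on the yellow mark) and stays at the angle where it is left.
- flap_1_press (a point): centre of the yellow mark (34 x 60 mm) on top of the front left flap, 55 mm in front of its pivot (-x of the kiln), 150 mm above the table when shut; moves with the flap, axes as the kiln's when shut
- flap_1_pivot (a point): on the top face of the front left flap, over the middle of its pivot axis (a thin dark line along the kiln's y), 150 mm above the table; the axis is 2.5 mm below. The flap is a grey plate 110 (kiln x) x 90 x 5 mm in an opening 3 mm larger all round; its front edge is 75 mm and its rear edge 35 mm from the axis
- flap_2 (a joint): tilt of the front right flap (rad): 0 shut and flush, stop at 0.9 wide open, growing as its front, yellow end goes down into the kiln and its rear rises. A chocked flap (three of the four, different each time) is springy: it gives 3 mm at 20 N on the mark and 6 mm at most, then is rigid. The free one turns against friction alone (0.2 N m, some 4 N on the yellow mark) and stays at the angle where it is left.
- flap_2_press (a point): centre of the yellow mark (34 x 60 mm) on top of the front right flap, 55 mm in front of its pivot (-x of the kiln), 150 mm above the table when shut; moves with the flap, axes as the kiln's when shut
- flap_2_pivot (a point): on the top face of the front right flap, over the middle of its pivot axis (a thin dark line along the kiln's y), 150 mm above the table; the axis is 2.5 mm below. The flap is a grey plate 110 (kiln x) x 90 x 5 mm in an opening 3 mm larger all round; its front edge is 75 mm and its rear edge 35 mm from the axis
- flap_3 (a joint): tilt of the rear left flap (rad): 0 shut and flush, stop at 0.9 wide open, growing as its front, yellow end goes down into the kiln and its rear rises. A chocked flap (three of the four, different each time) is springy: it gives 3 mm at 20 N on the mark and 6 mm at most, then is rigid. The free one turns against friction alone (0.2 N m, some 4 N on the yellow mark) and stays at the angle where it is left.
- flap_3_press (a point): centre of the yellow mark (34 x 60 mm) on top of the rear left flap, 55 mm in front of its pivot (-x of the kiln), 150 mm above the table when shut; moves with the flap, axes as the kiln's when shut
- flap_3_pivot (a point): on the top face of the rear left flap, over the middle of its pivot axis (a thin dark line along the kiln's y), 150 mm above the table; the axis is 2.5 mm below. The flap is a grey plate 110 (kiln x) x 90 x 5 mm in an opening 3 mm larger all round; its front edge is 75 mm and its rear edge 35 mm from the axis
- flap_4 (a joint): tilt of the rear right flap (rad): 0 shut and flush, stop at 0.9 wide open, growing as its front, yellow end goes down into the kiln and its rear rises. A chocked flap (three of the four, different each time) is springy: it gives 3 mm at 20 N on the mark and 6 mm at most, then is rigid. The free one turns against friction alone (0.2 N m, some 4 N on the yellow mark) and stays at the angle where it is left.
- flap_4_press (a point): centre of the yellow mark (34 x 60 mm) on top of the rear right flap, 55 mm in front of its pivot (-x of the kiln), 150 mm above the table when shut; moves with the flap, axes as the kiln's when shut
- flap_4_pivot (a point): on the top face of the rear right flap, over the middle of its pivot axis (a thin dark line along the kiln's y), 150 mm above the table; the axis is 2.5 mm below. The flap is a grey plate 110 (kiln x) x 90 x 5 mm in an opening 3 mm larger all round; its front edge is 75 mm and its rear edge 35 mm from the axis
- test_cup_a: small white ceramic test cup, 42 mm across and 45 mm high, standing on the kiln's rear roof ledge; origin at the centre of its underside; a bystander, to be left alone
- test_cup_b: small terracotta test cup, 42 mm across and 45 mm high, standing on the kiln's rear roof ledge; origin at the centre of its underside; a bystander, to be left alone
- mould_tall: plaster mould bound with two black bands, 90 x 100 x 170 mm, standing on the table left of the kiln; origin at the centre of its underside; a bystander, to be left alone
- mould_small: plaster mould bound with two black bands, 75 x 80 x 120 mm, standing on the table left of the kiln; origin at the centre of its underside; a bystander, to be left alone
- glaze_jar: amber glass jar with white cap, 64 mm across, 85 mm high, on the table right of the kiln; origin at the centre of its underside; a bystander, to be left alone
- bisque_bowl: terracotta bowl, 110 mm across, 50 mm high, on the table right of the kiln; origin at the centre of its underside; a bystander, to be left alone

How it is judged:
By the outcome, as a careful person would: the job done as asked, in the order asked, and still so for the second after the job is handed in, with the robot touching nothing.
It also fails if it takes over 51 s, if anything falls off the work surface, if the arm or the gripper's body presses on something with over 40 N, if the wrist force passes 120 N, or if a joint passes its speed limit or range.

## Working session

There is one attempt and no reset: what is moved stays moved. The work goes in short steps, each a Python script; the robot and the scene stay as the last script left them, time stands still between calls to the robot, and variables do not carry over. Pictures are saved under pics/ and viewed, about 8 in all and at most 12, crops included, and the job is handed in when it is done.

```bash
mkdir -p pics; cat > h.py <<'E'
from bench import *
import numpy as np, cv2
def w(cam,px,z=None,depth=None):
    c=calibration(cam); f=192/np.tan(np.radians(c["fov_y"])/2)
    T=np.array(c["T"]); d=T[:3,:3]@np.array([(px[0]-c["cx"])/f,-(px[1]-c["cy"])/f,-1]); o=T[:3,3]
    return o+d*(depth if depth is not None else (z-o[2])/d[2])
E
python3 - <<'E'
from h import *
for c in ("scene","top"):
    p,d=capture(c); cv2.imwrite(f"pics/{c}1.png",p); np.save(f"{c}.npy",d)
    print(c,{k:(np.round(v,3).tolist() if k=="T" else v) for k,v in calibration(c).items()})
    for t in ["flap_1_press","flap_2_press","flap_3_press","flap_4_press","flap_1_pivot","kiln"]:
        for r in mark_of(c,t)[:5]: 
            q=np.array(r["position"]); print(t,np.round(q),round(r["p"],2),np.round(w(c,q,0 if t=="kiln" else .15),3))
print(read_state())
E
```

```text
scene {'fov_y': 48.6116319121884, 'cx': 258.12809929225637, 'cy': 193.38188591100723, 'T': [[-0.472, -0.469, 0.746, 1.517], [0.881, -0.242, 0.406, 0.472], [-0.01, 0.85, 0.527, 0.763], [0.0, 0.0, 0.0, 1.0]]}
flap_1_press [310. 171.] 0.85 [0.466 0.078 0.15 ]
flap_1_press [241. 194.] 0.53 [ 0.672 -0.042  0.15 ]
flap_2_press [274. 165.] 0.83 [ 0.481 -0.037  0.15 ]
flap_3_press [291. 195.] 0.56 [0.614 0.083 0.15 ]
flap_4_press [246. 180.] 0.64 [ 0.604 -0.065  0.15 ]
flap_1_pivot [303. 181.] 0.78 [0.532 0.082 0.15 ]
top {'fov_y': 51.57910462368635, 'cx': 250.9963974800362, 'cy': 189.44327666376552, 'T': [[0.028, 0.983, -0.182, 0.378], [-1.0, 0.027, -0.005, 0.008], [-0.0, 0.182, 0.983, 1.368], [0.0, 0.0, 0.0, 1.0]]}
flap_1_press [229. 230.] 0.92 [0.475 0.078 0.15 ]
flap_2_press [269. 231.] 0.68 [ 0.475 -0.046  0.15 ]
flap_3_press [228. 181.] 0.97 [0.627 0.088 0.15 ]
flap_3_press [270. 190.] 0.64 [ 0.604 -0.045  0.15 ]
flap_4_press [270. 188.] 0.58 [ 0.608 -0.043  0.15 ]
kiln [246. 194.] 0.65 [0.615 0.034 0.   ]
kiln [283. 145.] 0.54 [ 0.795 -0.094  0.   ]
kiln [138. 188.] 0.5 [0.627 0.41  0.   ]
{'t': 0.7, 'joints': array([-1.20650191,  0.50745906, -0.23758466,  1.50021601,  0.12567611,
        1.14890076, -0.15479147]), 'joint_velocities': array([ 0.00089472, -0.00027263, -0.00049859, -0.00145031,  0.00091308,
        0.00061008, -0.00105736]), 'tau': array([-8.89697058e-04, -6.20180082e+01, -2.18471132e+00, -2.49927521e+01,
        1.38056310e-02,  2.06335870e-03,  7.91083721e-06]), 'ee_pos': array([0.15996744, 0.60416089, 0.23129434]), 'eef_rot': array([ 7.92448939e-01,  6.09938258e-01, -9.14402403e-06, -4.18106581e-06]), 'contact_force': array([ 0.68761761,  0.12313872, -0.17266768]), 'wrist_torque': array([-0.0124038 ,  0.05187834, -0.00585925]), 'gripper_width': 0.9995977056660696}
```

```bash
python3 - <<'E'
import cv2
p=cv2.imread("pics/top1.png"); cv2.imwrite("pics/top1c.png",cv2.resize(p[105:285,130:370],None,fx=3.3,fy=3.3,interpolation=cv2.INTER_CUBIC))
E
```

```text
(no output)
```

View pics/top1c.png

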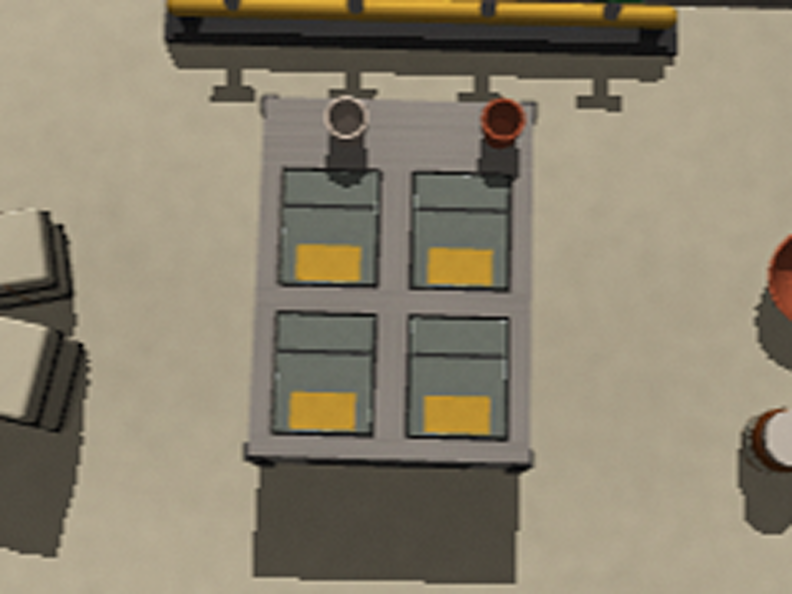

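View pics/scene1.png

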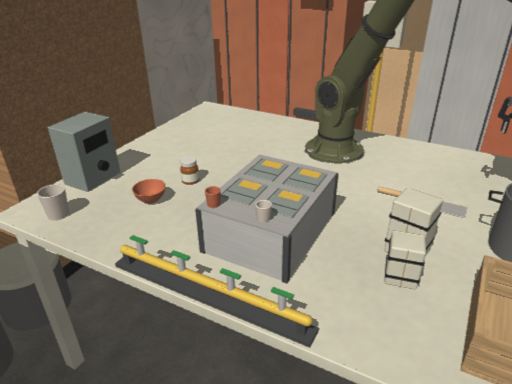

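The top view is clear: four yellow marks near full-image pixels (230,185), (269,186), (228,230) and (268,230). The kiln is only slightly yawed. The cups stand on the rear ledge and the moulds are on the left. I'll locate the marks by colour.

```bash
cat > loc.py <<'E'
from h import *
def blobs(cam,img,roi):
    x0,y0,x1,y1=roi
    h=cv2.cvtColor(img,cv2.COLOR_BGR2HSV)[y0:y1,x0:x1]
    m=cv2.inRange(h,(18,120,100),(32,255,255))
    n,l,s,c=cv2.connectedComponentsWithStats(m)
    return [c[i]+[x0,y0] for i in range(1,n) if s[i,4]>40]
if __name__=="__main__":
    P=[]
    for cam,roi in (("top",(200,160,300,250)),("scene",(215,150,335,215))):
        img=cv2.imread(f"pics/{cam}1.png"); d=np.load(f"{cam}.npy")
        for q in blobs(cam,img,roi):
            a=w(cam,q,.15); b=w(cam,q,depth=d[int(round(q[1])),int(round(q[0]))])
            print(cam,q.round(1),a.round(4),b.round(4))
E
python3 loc.py
```

```text
top [228.9 184. ] [0.6186 0.0837 0.15  ] [0.6186 0.0837 0.1497]
top [268.9 185.2] [ 0.6185 -0.0411  0.15  ] [ 0.6183 -0.0411  0.1511]
top [227.5 229. ] [0.4784 0.0828 0.15  ] [0.4784 0.0828 0.1501]
top [268.4 230.1] [ 0.4784 -0.0423  0.15  ] [ 0.478  -0.0421  0.1549]
scene [272.  163.9] [ 0.4785 -0.0435  0.15  ] [ 0.4799 -0.0428  0.1508]
scene [309.9 173.1] [0.479  0.0821 0.15  ] [0.4774 0.0815 0.149 ]
scene [249.6 184.6] [ 0.6189 -0.0439  0.15  ] [ 0.6175 -0.0447  0.1491]
scene [289.9 195.4] [0.6193 0.0814 0.15  ] [0.6188 0.0812 0.1497]
```

Both cameras agree to about 2 mm, and the yaw is close to 0. Next I'll probe each flap lightly.

```bash
python3 - <<'E'
from h import *
Q=[.70711,.70711,0,0]
M={1:(.4785,.0825),2:(.4785,-.0428),4:(.6187,-.0425),3:(.619,.0826)}
s=read_state()["ee_pos"]
movel([s[0],s[1],.31],feed=.2); command_gripper(0.0)
movep([*M[1],.26],Q)
for i,m in M.items():
    movel([*m,.165],feed=.15); hold(.2)
    f0=read_state()["contact_force"]
    hit=movel([*m,.141],feed=.025,stop_force=10)
    s=read_state(); print(i,hit,s["ee_pos"].round(4),(s["contact_force"]-f0).round(1),round(s["t"],1))
    movel([*m,.19],feed=.15)
    if not hit: break
E
```

```text
1 True [0.4784 0.0825 0.1482] [-1.7 -1.5  8. ] 5.9
2 True [ 0.4784 -0.0428  0.1482] [-4.2  1.   9.7] 8.2
4 True [ 0.6186 -0.0425  0.1484] [-2.5  0.2  7.4] 10.6
3 False [0.6191 0.0826 0.141 ] [-0.3  1.2 -0. ] 13.3
```

Flaps 1, 2 and 4 are chocked: each hit the force stop at about 1.7 mm. Flap 3 yields, so I'll push it open along an arc.

```bash
python3 - <<'E'
from h import *
y=.0826
movel([.619,y,.155],feed=.15); movel([.621,y,.130],feed=.08); movel([.626,y,.112],feed=.06); hold(.2)
f0=read_state()["contact_force"]
hit=movel([.628,y,.091],feed=.025,stop_force=15)
s=read_state(); print(hit,s["ee_pos"].round(4),(s["contact_force"]-f0).round(1),round(s["t"],1))
movel([.624,y,.13],feed=.1); movel([.619,y,.26],feed=.2); movel([.45,.2,.36],feed=.3)
p,d=capture("top"); cv2.imwrite("pics/t2.png",p); np.save("top2.npy",d)
p2,d2=capture("scene"); cv2.imwrite("pics/s2.png",p2)
a=cv2.resize(p[145:265,180:320],(700,600),interpolation=cv2.INTER_CUBIC);cv2.imwrite("pics/t2c.png",a)
cv2.imwrite("pics/s2c.png",cv2.resize(p2[130:250,170:350],(780,520),interpolation=cv2.INTER_CUBIC))
print(read_state()["t"])
E
```

```text
True [0.6264 0.0827 0.1016] [-1.2 -0.4  3.9] 15.8
18.1
```

View pics/s2c.png

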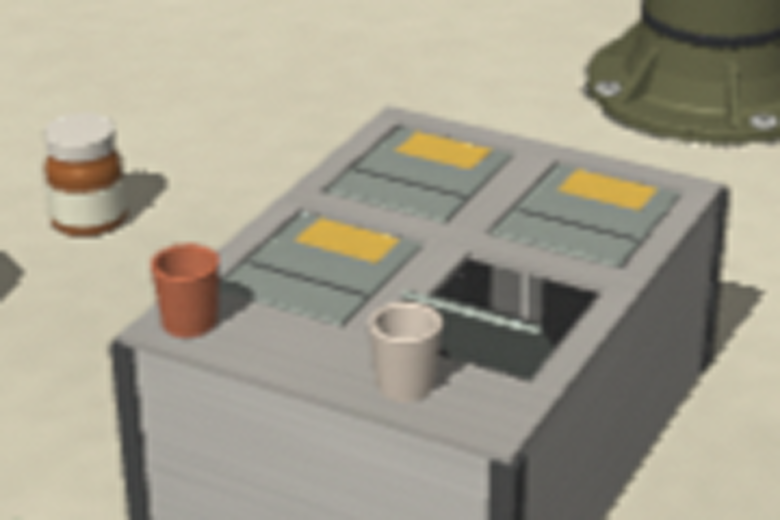

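Flap 3 stands open at image centre-right, with its rear edge raised, and the white cup is upright in its place. I'll measure the tilt from depth.

```bash
python3 - <<'E'
from h import *
d=np.load("top2.npy"); pts=np.array([w("top",(c,r),depth=d[r,c]) for r in range(150,200) for c in range(215,245) if d[r,c]>0])
k=(abs(pts[:,1]-.083)<.03)&(pts[:,0]>.60)&(pts[:,0]<.70)&(abs(pts[:,2]-.15)>.006)
p=pts[k]; p=p[np.argsort(p[:,0])]; 
for x in np.arange(.61,.70,.006):
    q=p[abs(p[:,0]-x)<.003]; 
    if len(q): print(round(x,3),np.median(q[:,2]).round(4),len(q))
for a,b in ((.632,.668),(.675,.695)):
    q=p[(p[:,0]>a)&(p[:,0]<b)&(p[:,2]>.08)]
    if len(q)>4: print("angle",np.arctan(np.polyfit(q[:,0],q[:,2],1)[0]))
E
```

```text
0.616 0.0291 14
0.622 0.0289 27
0.628 0.0902 66
0.634 0.0976 75
0.64 0.1077 48
0.646 0.1165 41
0.652 0.1237 44
0.658 0.131 47
0.664 0.1389 42
0.67 0.1417 13
0.676 0.158 13
0.682 0.1626 43
0.688 0.1682 50
0.694 0.1728 28
angle 0.8837959244586963
angle 0.7963992091797459
```

View pics/t2c.png

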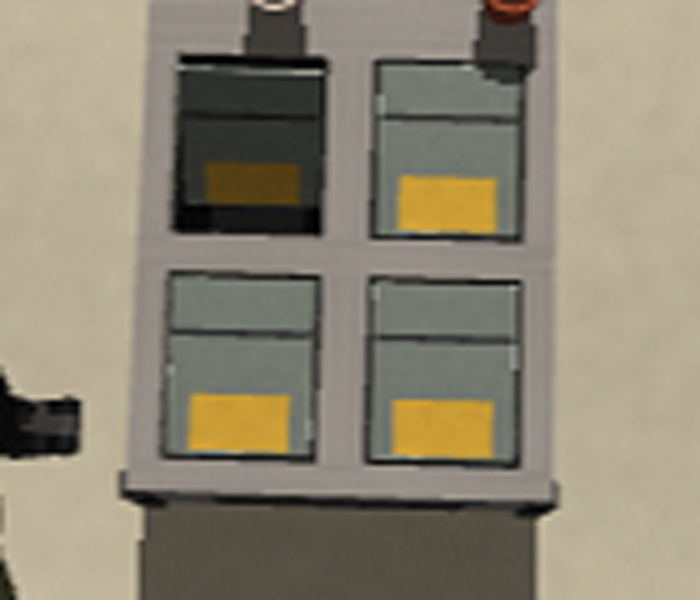

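The rear flap shows open in the top view, with the others flush. The fit gives about 0.88–0.90 rad. One slow confirming push against the stop, then I'll hand in.

```bash
python3 - <<'E'
from h import *
y=.0826
movel([.619,y,.26],feed=.25); movel([.622,y,.125],feed=.15); movel([.626,y,.110],feed=.06); hold(.3)
f0=read_state()["contact_force"]
hit=movel([.628,y,.094],feed=.012,stop_force=20)
s=read_state(); print(hit,s["ee_pos"].round(4),(s["contact_force"]-f0).round(1),round(s["t"],1))
movel([.623,y,.13],feed=.08); movel([.619,y,.26],feed=.2); movel([.45,.2,.36],feed=.3); hold(.3)
p,d=capture("top")
pts=np.array([w("top",(c,r),depth=d[r,c]) for r in range(150,200) for c in range(215,245) if d[r,c]>0])
q=pts[(abs(pts[:,1]-.083)<.03)&(pts[:,0]>.632)&(pts[:,0]<.668)&(pts[:,2]<.144)&(pts[:,2]>.08)]
print("angle",np.arctan(np.polyfit(q[:,0],q[:,2],1)[0]),read_state()["t"])
finish_job()
E
```

```text
True [0.6268 0.0826 0.1022] [-1.1  0.8  7. ] 21.7
angle 0.8807853108589837 24.3167
the job is handed in; nothing more can be done
```

Flap 3 (rear left) was the free one. I pushed it open to its stop, left it standing open, and handed in the job at about 24 s.

- **Finding it:** I pressed each yellow mark lightly, with the arm set to stop at a 10 N change. Flaps 1, 2 and 4 stopped it after about 1.7 mm, so they are chocked, and I did not press them again. Flap 3 gave way the full 9 mm of the press.
- **Opening it:** The first push ended against a firm stop with the fingertips at z = 0.102 m. A second, slow push, set to stop at 20 N, hit at the same height within 1 mm, which fits the 0.9 rad stop.
- **Last checks:** After I withdrew the arm, depth from the top camera gave a tilt of about 0.88 rad. An earlier fit to the raised rear part alone read lower, at 0.80 rad, but it used few points; the line over the whole flap gave about 0.90.
- **Bystanders:** After the first push, the pictures showed the other flaps flush, and the cups and jar in place. I did not look at the moulds or bowl again, and I viewed no picture after the second push.

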